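# Latch the sprung levelling wedge of an interferometer stage

### The job

The lens plate under the measuring head droops towards the red handle. Push the red handle in against its spring, which drives the wedge under the plate, feel for the notch in its slot on the left side as you push, without forcing it, and leave the handle hooked in that notch on its own, so that the wedge stays in and the plate sits level. Do not touch the lens plate or the measuring head and its bridge, and leave the other things on the bench where they are.

Things in the scene. Friction and masses are not known exactly. Their poses are not given: they have to be found in the camera images.
- stage: Fixed dark steel base of the levelling stage, 260 x 200 x 12 mm, flat on the bench, yawed 0.9 to 1.4 rad. Origin on the bench; it reaches from x = -120 to +140 mm, y = -100 to +100 mm in its frame. Its x axis is the push direction (mostly to the robot's left), y points left of the push, roughly to the robot, z up.
- handle_grip (a point): Grip point of the upright red handle, a bar 14 mm (stage x) by 12 mm (stage y) standing on the wedge slide; the red part reaches from 30 to 76 mm above the bench, this point is on its centre line, 58 mm above the bench. At rest at x = -80 mm, y = 0 in the stage frame; axes as the stage's.
- slot (a point): Near end of the handle's path, at x = -80 mm, y = 0 in the stage frame, 27.5 mm above the bench: the top of an aluminium cover plate (90 x 90 mm) whose slot guides the handle straight along stage +x. The slot has one notch on its left (+y) side; elsewhere the handle meets the slot's hard edge after 1.5 mm sideways.
- wedge (a joint): Travel of the brass wedge slide with its handle along stage +x, in m: 0 at rest, stop at 0.043. A spring drives it back: 4 N at rest, 2 N more per 10 mm; let go, it snaps back unless hooked. The notch's mouth is 5 mm long and begins between 0.022 and 0.032 (varies, not told: feel for it). From 0.016 on the wedge holds the plate level.
- handle (a joint): Sideways shift of the handle on its slide along stage +y (left of the push), m: 0 at rest, stop at 0.015; a weak spring (1 to 2.5 N) drives it back. The notch is J-shaped: once 12 mm or more aside, the handle can go back 5 mm (stage -x) behind a lip 4 mm thick, where the springs hold it: travel 5 mm less than where the mouth begins, sideways 0.0115.
- plate: Black lens plate 116 x 150 x 8 mm with a ring mount (84 mm across), hinged at its far edge; not to be touched. Origin on the hinge, 115 mm along stage +x, 27 mm above the bench; its z axis is vertical when level. It starts drooping 0.07 rad (7 mm at the near edge). Near edge at x = +3 mm in the stage frame, 39 mm high when level; mount 55 mm high.
- bridge: Fixed bridge with measuring head; not to be touched. Origin and axes as the stage's. Deck 130 x 300 x 12 mm, underside 210 mm up, x = -60 to +70 mm; head box 110 x 190 x 140 mm on it (top 367 mm up) from x = -40 mm; pillars 20 mm thick at x = 20, y = -128 and 128 mm. The handle ends under the deck: lean the tool back along stage -x, 30 to 45 degrees.
- cell_mid (a point): Centre of a loose spare lens in a black round cell, 52 mm across, 18 mm high (9 mm above the bench); a bystander.
- dropper_mid (a point): Centre of a loose amber dropper bottle, 38 mm across, 85 mm high; a bystander.
- wipes_mid (a point): Centre of a loose blue box of wipes, 75 x 110 x 50 mm; a bystander.

How it is judged:
By the outcome, as a careful person would: the job done as asked, in the order asked, and still so for the second after the job is handed in, with the robot touching nothing.
It also fails if it takes over 61 s, if anything falls off the work surface, if the arm or the gripper's body presses on something with over 40 N, if the wrist force passes 120 N, or if a joint passes its speed limit or range.

### The arm

A 6-joint arm with a two-finger parallel gripper is mounted at the origin on the work surface. World frame = base frame: x ahead of the robot, y to its left, z up, the work surface at z = 0. Lengths are in mm, angles in degrees, forces in N, time in s.
With the tool pointing down it reaches from about 250 to 775 mm from the base axis. Payload 8.9 kg.
Tool frame: the origin (TCP) lies at the very end of the fingers, on their centre line; the grasp point (between the pads) lies 19 mm behind it; z points along the fingers, y is the direction in which the jaws open and shut (so a half turn about z gives the same grasp; the last joint's range is limited). The gripper opens to 85 mm and grips with 20 to 120 N. Pads are 22 mm wide; open, the fingers measure 114 mm over their backs; the gripper's body (76 mm by 85 mm) begins 54 mm behind the grasp point. The pads swing forward as they close: fully open they stand 13 mm farther back than shut.
Start: joints at [60.086, 16.656, -8.789, 64.555, 0, 82.019], TCP at [196.092, 487.003, 231.305] pointing down, gripper open.
Joint ranges: [-144.48, 144.48], [-52.06, 99.96], [-74.48, 78.29], [-112.23, 115.85], [-86.99, 84.42], [-180, 180]. Speed limits (degrees/s): [127.2, 127.2, 159.86, 180, 180, 180].

### API

Orientations are given as a 3x3 rotation matrix whose columns are the frame's x, y, z axes.
In Python, from plant import robot gives the robot as it stands.
- The arm moves only by the shell command python3 -m handwheel 'ROWS' [FORCE]. ROWS is JSON, one flat list of numbers, 5 for each row, row after row: the opening in per cent of the stroke, from 0 (shut) to 100 (fully open), then the shift along the tool's x, y, z in m, then the turn about the tool's z in degrees. In form: [jaw, x, y, z, twist, jaw, x, y, z, twist, ...]. A call has 1 to 5 rows; each row is the pose to reach, as a shift and turn from the pose commanded when the call began, along the tool's axes at that moment; what a row does not reach only later rows make up. A row lasts 1/12 s, in which the tool goes at most 41.7 mm and 7.16 degrees, less where a joint would pass 70% of its speed; a pose out of reach is approached as far as the arm can. A call with a gripper value outside its range is refused whole. The fingers move at their own pace and stop on an object; FORCE is the grip in N (left out, the last holds). Time passes only in rows, so rows that repeat a pose let the fingers close. It gives the time, the measured TCP pose, the force and the opening at its end, in the units of the state.
- robot.read_state(): the state, without advancing time (a new reading comes with each control period).
- robot.snapshot(name): name is "scene" or "top"; returns a dict with "color" (384x512x3 uint8, blue, green, red), "vertical_fov" (degrees; the focal length in pixels is half the picture's height over the tangent of half this angle, whatever the lens; pixels are square), "cx", "cy" (the principal point, pixels), "distortion" ([k1, k2, p1, p2, k3] as OpenCV has them; the pictures are not rectified), "world_to_cam" (4x4, takes a point from world to camera coordinates). Camera axes: x right, y up, looking along -z (the intrinsics and any distortion apply to the point x, -y, -z); pixel columns grow to the right and rows downward; lengths in mm; the calibration is good to about 2 mm. A picture is of the moment at which its call begins. There is no depth.
- robot.close_job(): hands the job in, once; it reports no verdict.
The state is a dict: "clock": time; "q": joint angles; "qvel": joint speeds; "joint_torque": joint torques, N m; "tcp_pos": TCP position; "orientation": TCP orientation; "contact_force": force on the tool from outside, world axes, zero at the start; "torque": the same for the moment, N m; "gripper_width": finger opening in mm.
Only numpy, scipy, OpenCV 4.12 (cv2) and the standard library are available. Lean on these libraries where they do the work, as an engineer would, in place of code of your own. Each camera call takes 0.05 s, during which the arm holds its last target. There are 200 camera calls.

## Working session

There is one attempt and no reset: what is moved stays moved. The work goes in short steps, Python scripts to look and compute and a shell command to move; the robot and the scene stay as the last step left them, time stands still between calls to the robot, and variables do not carry over. Pictures are saved under pics/ and viewed, about 8 in all and at most 12, crops included, and the job is handed in when it is done.

```bash
ls; mkdir -p pics; python3 - <<'E'
from plant import robot
import cv2
s=robot.read_state()
print(s)
for n in("scene","top"):
    d=robot.snapshot(n); cv2.imwrite(f"pics/{n}0.png",d["color"])
    print(n,d["vertical_fov"],d["cx"],d["cy"],d["distortion"],d["world_to_cam"])
a=cv2.imread("pics/scene0.png");b=cv2.imread("pics/top0.png")
cv2.imwrite("pics/both0.png",cv2.resize(cv2.vconcat([a,b]),None,fx=.78,fy=.78))
E
```

```text
pics
{'clock': 0.0, 'q': array([ 6.00854266e+01,  1.66881351e+01, -8.83059427e+00,  6.45529567e+01,
        1.16980247e-03,  8.20197893e+01]), 'qvel': array([ 0.00135958, -0.00395081,  0.03511828, -0.1610693 ,  0.01683678,
       -0.03663192]), 'joint_torque': array([-2.66074174e-03, -5.37135065e+01,  3.31375015e+01,  1.56881846e-02,
       -4.90762504e-04,  1.42505161e-05]), 'tcp_pos': array([195.88104106, 486.63807898, 230.74257316]), 'orientation': array([[-9.27612323e-01,  3.73543794e-01, -6.41659748e-04],
       [ 3.73544295e-01,  9.27611721e-01, -1.07428441e-03],
       [ 1.93918828e-04, -1.23620780e-03, -9.99999217e-01]]), 'contact_force': array([ 0.4852895 , -0.28659647,  0.41003325]), 'torque': array([ 0.0178143 , -0.00513428,  0.05038634]), 'gripper_width': 85.21632690312623}
scene 52.18563681471682 251.6043850058812 197.82719509780054 [-0.00883172  0.          0.          0.          0.        ] [[ 8.01100104e-01  5.98445047e-01  1.01068417e-02 -4.53914421e+02]
 [-3.92998747e-01  5.13196216e-01  7.63008276e-01  1.45694972e+02]
 [ 4.51431731e-01 -6.15217985e-01  6.46309696e-01 -1.16749534e+03]
 [ 0.00000000e+00  0.00000000e+00  0.00000000e+00  1.00000000e+00]]
top 53.11049305501988 257.6890627276132 192.12018354514854 [0.01687538 0.         0.         0.         0.        ] [[ 2.43892487e-02 -9.99700783e-01 -1.87312762e-03  4.37238539e+01]
 [ 9.86893243e-01  2.37777237e-02  1.59613114e-01 -5.44803779e+02]
 [-1.59520816e-01 -5.74142092e-03  9.87177869e-01 -8.29069438e+02]
 [ 0.00000000e+00  0.00000000e+00  0.00000000e+00  1.00000000e+00]]
```

View pics/scene0.png

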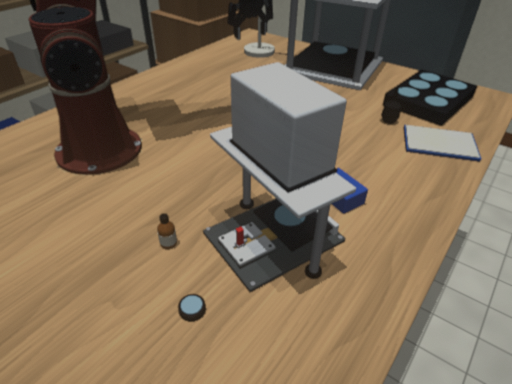

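View pics/top0.png

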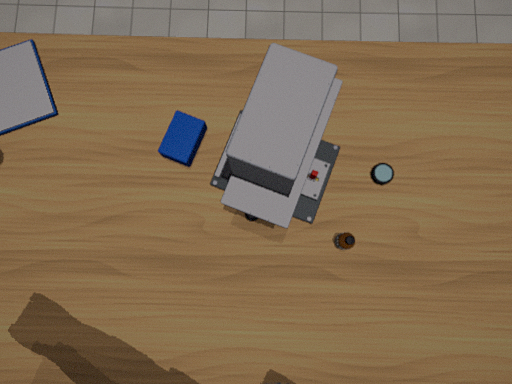

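Both pictures show the stage. The handle is at about (240,235) in scene and (314,174) in top. I'll enlarge both.

```bash
python3 - <<'E'
import cv2
a=cv2.imread("pics/scene0.png")[190:300,195:355];b=cv2.imread("pics/top0.png")[125:235,200:360]
cv2.imwrite("pics/crop0.png",cv2.resize(cv2.vconcat([a,b]),None,fx=5,fy=5,interpolation=cv2.INTER_CUBIC)[:, :])
c=cv2.imread("pics/crop0.png");cv2.imwrite("pics/c1.png",c[:550]);cv2.imwrite("pics/c2.png",c[550:])
E
```

```text
(no output)
```

View pics/c1.png

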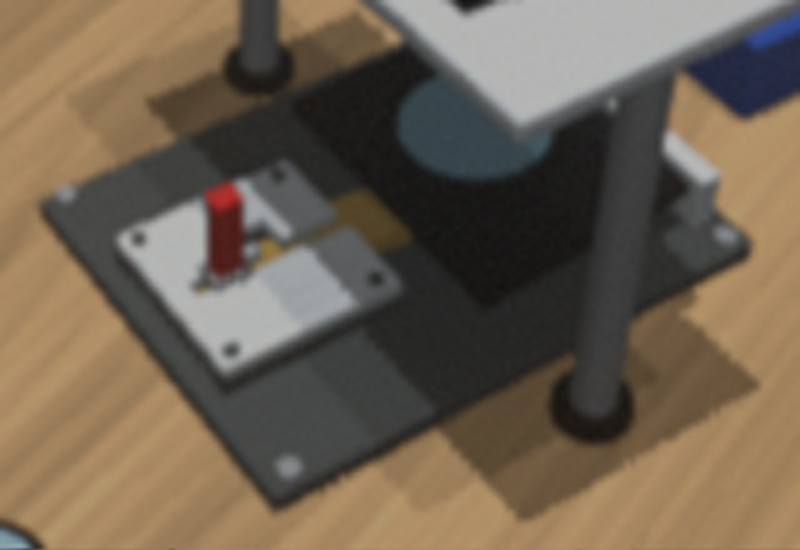

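View pics/c2.png

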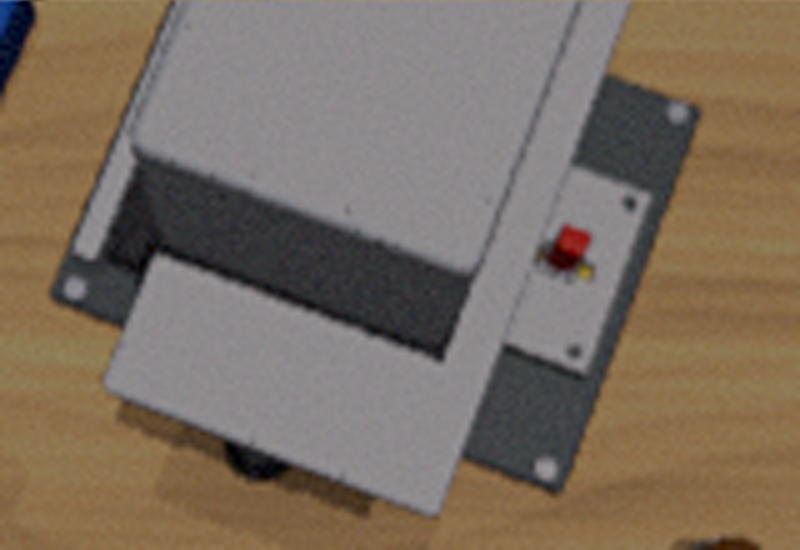

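```bash
cat > h.py <<'E'
import numpy as np,cv2
from plant import robot
def cam(d):
    W=np.array(d["world_to_cam"]); f=192/np.tan(np.radians(d["vertical_fov"]/2))
    K=np.array([[f,0,d["cx"]],[0,f,d["cy"]],[0,0,1]]); F=np.diag([1,-1,-1.])
    return K,np.array(d["distortion"],float),cv2.Rodrigues(F@W[:3,:3])[0],F@W[:3,3]
def proj(c,P):
    return cv2.projectPoints(np.atleast_2d(np.array(P,float)),c[2],c[3],c[0],c[1])[0][:,0]
def stage(p,P):
    x,y,t=p;P=np.atleast_2d(P);c,s=np.cos(t),np.sin(t)
    return np.c_[x+c*P[:,0]-s*P[:,1],y+s*P[:,0]+c*P[:,1],P[:,2]]
E
python3 - <<'E'
from h import *
from scipy.optimize import least_squares
C={n:cam(robot.snapshot(n)) for n in("scene","top")}
P={"scene":[(-120,100,12,45,203),(-120,-100,12,277,495),(140,-100,12,748,243),(-80,0,76,224,193)],
"top":[(-120,-100,12,698,105),(-120,100,12,562,490),(140,100,12,55,293),(-80,0,76,575,240)]}
O={"scene":(195,190),"top":(200,125)}
def r(p,sh=False):
    o=[]
    for n in P:
        a=np.array(P[n],float)
        o.append(proj(C[n],stage(p,a[:,:3]))-((a[:,3:]+.5)/5-.5+O[n]))
    return np.concatenate(o)
s=least_squares(lambda p:r(p).ravel(),[600,0,1.2])
print(s.x,np.degrees(s.x[2]));print(r(s.x).round(2))
for n in P:
    q=least_squares(lambda p:(r(p)[:4] if n=="scene" else r(p)[4:]).ravel(),[600,0,1.2]).x;print(n,q,stage(q,[(-80,0,58)]))
print(stage(s.x,[(-80,0,58),(-40,0,58)]))
E
```

```text
[613.59669649   6.50211615   1.22560568] 70.22203263019952
[[-1.53 -1.59]
 [-0.08  0.2 ]
 [ 2.16 -1.19]
 [ 0.39 -0.36]
 [ 1.91 -0.21]
 [ 0.74  0.5 ]
 [-1.34  0.19]
 [ 0.54 -0.68]]
scene [613.92374553   5.08452335   1.22729656] [[586.98098862 -70.24201812  58.        ]]
top [613.45613888   7.6203002    1.22689499] [[586.48313478 -67.69541562  58.        ]]
[[586.52660952 -68.77876052  58.        ]
 [600.06165301 -31.13832219  58.        ]]
```

```bash
python3 - <<'E'
from h import *
s=robot.snapshot("scene");C=cam(s)
R=cv2.Rodrigues(C[2])[0];o=-R.T@C[3]
for n,px in dict(encl_l=(290,65),encl_r=(360,82),encl_back=(385,60),scopebase=(258,48),vials=(390,118),tray=(388,95),drop=(167,243),cell=(191,308),box=(345,205)).items():
    u=cv2.undistortPoints(np.array([[px]],float),C[0],C[1])[0,0]
    d=R.T@np.r_[u,1];print(n,(o-d*o[2]/d[2]).round())
C=cam(robot.snapshot("top"));R=cv2.Rodrigues(C[2])[0];o=-R.T@C[3]
for n,px,z in (("drop",(345,240),85),("cell",(383,173),18)):
    u=cv2.undistortPoints(np.array([[px]],float),C[0],C[1])[0,0]
    d=R.T@np.r_[u,1];print(n,(o+d*(z-o[2])/d[2]).round())
E
python3 -m handwheel --help 2>&1 | head -20
```

```text
encl_l [ 99. 900.   0.]
encl_r [411. 925.   0.]
encl_back [ 399. 1211.    0.]
scopebase [-129.  981.    0.]
vials [618. 718.   0.]
tray [544. 883.   0.]
drop [ 438. -146.    0.]
cell [ 599. -237.    0.]
box [698. 216.   0.]
drop [ 439. -131.   85.]
cell [ 600. -237.   18.]
invalid input: not JSON, or not a number
```

```bash
python3 -m handwheel '[100,0,0.04,0,0, 100,0,0.08,0,0, 100,0,0.12,0,0, 100,0,0.16,0,0, 100,0,0.2,0,0]'; python3 -m handwheel '[100,0,0.04,0,0, 100,0,0.08,0,0, 100,0,0.12,0,0, 100,0,0.12,0,0, 100,0,0.12,0,0]'; python3 -c "
from plant import robot
s=robot.read_state();print(s['q'].round(1),s['tcp_pos'],s['orientation'].round(3))"
```

```text
clock: 0.72
tcp_pos: [270.6, 672.3, 231.2]
orientation: [[-0.928, 0.374, 0.0], [0.374, 0.928, 0.0], [-0.0, 0.0, -1.0]]
contact_force: [0.4, 1.6, 0.4]
gripper_width: 85.5
clock: 1.13
tcp_pos: [309.9, 768.7, 226.8]
orientation: [[-0.928, 0.374, 0.006], [0.374, 0.927, 0.015], [-0.0, 0.016, -1.0]]
contact_force: [0.6, 1.3, 1.5]
gripper_width: 85.3
[6.300e+01 6.370e+01 7.680e+01 1.022e+02 1.000e-01 8.490e+01] [309.86507213 768.67649445 226.76696899] [[-0.928  0.374  0.006]
 [ 0.374  0.927  0.015]
 [-0.     0.016 -1.   ]]
```

```bash
python3 -m handwheel '[100,0,0.03,0,0, 100,0,0.06,0,0, 100,0,0.06,0,0]';  python3 -m handwheel '[100,0,-0.04,0,0, 100,0,-0.08,0,0, 100,0,-0.12,0,0, 100,0,-0.16,0,0]'; python3 -c "
from plant import robot
s=robot.read_state();print(s['q'].round(1),s['tcp_pos'],s['orientation'].round(3))"
```

```text
clock: 1.38
tcp_pos: [318.9, 791.8, 208.2]
orientation: [[-0.928, 0.373, 0.02], [0.373, 0.926, 0.048], [-0.001, 0.052, -0.999]]
contact_force: [0.1, -0.5, -0.7]
gripper_width: 85.4
clock: 1.72
tcp_pos: [298.1, 736.7, 213.5]
orientation: [[-0.928, 0.373, 0.023], [0.374, 0.926, 0.054], [-0.002, 0.059, -0.998]]
contact_force: [0.8, 1.7, 0.2]
gripper_width: 85.5
[62.6 47.4 40.6 79.8  0.2 84.6] [298.11549969 736.72157692 213.46337178] [[-0.928  0.373  0.023]
 [ 0.374  0.926  0.054]
 [-0.002  0.059 -0.998]]
```

```bash
python3 -m handwheel '[100,0,0,-0.04,0, 100,0,0,-0.08,0, 100,0,0,-0.12,0, 100,0,0,-0.16,0, 100,0,0,-0.2,0]';  python3 -m handwheel '[100,0,0,-0.04,0, 100,0,0,-0.08,0, 100,0,0,-0.12,0, 100,0,0,-0.16,0, 100,0,0,-0.2,0]'; python3 -c "
from plant import robot
s=robot.read_state();print(s['q'].round(1),s['tcp_pos'],s['orientation'].round(3))"
```

```text
clock: 2.13
tcp_pos: [273.0, 675.7, 387.6]
orientation: [[-0.928, 0.373, -0.008], [0.373, 0.928, 0.005], [0.01, 0.002, -1.0]]
contact_force: [10.8, 21.0, 10.9]
gripper_width: 85.2
clock: 2.55
tcp_pos: [269.6, 665.4, 451.9]
orientation: [[-0.928, 0.372, 0.034], [0.374, 0.924, 0.084], [0.0, 0.091, -0.996]]
contact_force: [-0.1, -0.0, 0.2]
gripper_width: 85.4
[ 61.9  47.3  78.2 115.8   0.6  83.8] [269.61791389 665.38275568 451.94085954] [[-0.928  0.372  0.034]
 [ 0.374  0.924  0.084]
 [ 0.     0.091 -0.996]]
```

```bash
for i in 1 2 3; do python3 -m handwheel '[100,0,0,-0.2,0, 100,0,0,-0.2,0, 100,0,0,-0.2,0, 100,0,0,-0.2,0, 100,0,0,-0.2,0]'|head -3; done; python3 -c "
from plant import robot
s=robot.read_state();print(s['q'].round(1),s['tcp_pos'],s['orientation'].round(3))"
```

```text
clock: 2.97
tcp_pos: [264.2, 653.3, 504.9]
orientation: [[-0.927, 0.368, 0.069], [0.375, 0.915, 0.15], [-0.008, 0.165, -0.986]]
clock: 3.38
tcp_pos: [255.9, 637.7, 557.2]
orientation: [[-0.926, 0.362, 0.104], [0.376, 0.901, 0.215], [-0.016, 0.238, -0.971]]
clock: 3.8
tcp_pos: [244.9, 619.2, 607.8]
orientation: [[-0.925, 0.353, 0.139], [0.378, 0.883, 0.278], [-0.024, 0.31, -0.95]]
[ 61.9  34.3  78.2 115.8   0.5  84. ] [244.8748563  619.17048712 607.77010536] [[-0.925  0.353  0.139]
 [ 0.378  0.883  0.278]
 [-0.024  0.31  -0.95 ]]
```

```bash
python3 -m handwheel '[100,0.04,0,-0.2,0, 100,0.08,0,-0.2,0, 100,0.12,0,-0.2,0, 100,0.15,0,-0.2,0, 100,0.15,0,-0.2,0]'|head -3; for i in 1 2; do python3 -m handwheel '[100,0,0,-0.2,0, 100,0,0,-0.2,0, 100,0,0,-0.2,0, 100,0,0,-0.2,0, 100,0,0,-0.2,0]'|head -3; done; python3 -c "
from plant import robot
s=robot.read_state();print(s['q'].round(1),s['tcp_pos'],s['orientation'].round(3))"
```

```text
clock: 4.22
tcp_pos: [149.4, 626.7, 647.1]
orientation: [[-0.926, 0.344, 0.157], [0.377, 0.864, 0.334], [-0.021, 0.369, -0.929]]
clock: 4.63
tcp_pos: [137.0, 600.3, 695.2]
orientation: [[-0.926, 0.331, 0.181], [0.377, 0.835, 0.4], [-0.019, 0.439, -0.898]]
clock: 5.05
tcp_pos: [120.8, 571.7, 739.8]
orientation: [[-0.927, 0.316, 0.202], [0.375, 0.803, 0.463], [-0.016, 0.505, -0.863]]
[ 72.7  22.2  78.2 115.8  -3.1  93.6] [120.77340643 571.65773794 739.84369109] [[-0.927  0.316  0.202]
 [ 0.375  0.803  0.463]
 [-0.016  0.505 -0.863]]
```

```bash
python3 -m handwheel '[100,0.04,0,-0.2,0, 100,0.08,0,-0.2,0, 100,0.08,0,-0.2,0, 100,0.08,0,-0.2,0, 100,0.08,0,-0.2,0]'|head -3; for i in 1; do python3 -m handwheel '[100,0,0,-0.2,0, 100,0,0,-0.2,0, 100,0,0,-0.2,0]'|head -3; done; python3 -c "
from plant import robot
s=robot.read_state();print(s['q'].round(1),s['tcp_pos'],s['orientation'].round(4).tolist())"
```

```text
clock: 5.47
tcp_pos: [51.6, 552.4, 774.5]
orientation: [[-0.93, 0.302, 0.211], [0.368, 0.77, 0.522], [-0.005, 0.563, -0.827]]
clock: 5.72
tcp_pos: [40.3, 520.4, 810.2]
orientation: [[-0.932, 0.288, 0.219], [0.362, 0.733, 0.576], [0.005, 0.616, -0.788]]
[ 82.7  15.2  78.3 115.8  -8.3 101.2] [ 40.26498165 520.44346759 810.22045344] [[-0.9323, 0.2877, 0.219], [0.3616, 0.7332, 0.5759], [0.0051, 0.6161, -0.7876]]
```

```bash
cat >> h.py <<'E'
ST=np.array([613.7,6.4,np.radians(70.25)])
def sfr(): # stage axes
    c,s=np.cos(ST[2]),np.sin(ST[2]);return np.array([[c,-s,0],[s,c,0],[0,0,1.]])
def go(t):
    s=robot.read_state();R=s["orientation"];d=(R.T@(np.array(t)-s["tcp_pos"]))/1000
    return d.round(4)
def info():
    s=robot.read_state();R=s["orientation"];S=sfr()
    print("q",s["q"].round(1),"tcp",s["tcp_pos"].round(1),"stage tcp",(S.T@(s["tcp_pos"]-[ST[0],ST[1],0])).round(1),"w",round(float(s["gripper_width"]),1),"t",round(s["clock"],2))
    print("R in stage",(S.T@R).round(3).tolist(),"F stage",(S.T@s["contact_force"]).round(1))
E
python3 -c "
from h import *
print(go([380,350,650]))"
```

```text
[-0.3792 -0.1259  0.1024]
```

```bash
python3 -m handwheel '[100,-0.38,-0.125,0.1,0,100,-0.38,-0.125,0.1,0,100,-0.38,-0.125,0.1,0,100,-0.38,-0.125,0.1,0,100,-0.38,-0.125,0.1,0]'>/dev/null;python3 -m handwheel '[100,-0.18,-0.06,0.05,0,100,-0.18,-0.06,0.05,0,100,-0.18,-0.06,0.05,0,100,-0.18,-0.06,0.05,0,100,-0.18,-0.06,0.05,0]'; python3 -c "
from h import *
info();print(go([380,350,650]),go([500,-170,480]))"
```

```text
clock: 6.55
tcp_pos: [334.9, 375.4, 674.1]
orientation: [[-0.931, 0.291, 0.219], [0.364, 0.734, 0.572], [0.005, 0.613, -0.79]]
contact_force: [-0.5, 0.9, -0.0]
gripper_width: 85.2
q [22.8 -6.1 21.3 89.2 26.3 51. ] tcp [334.9 375.4 674.1] stage tcp [253.1 387.1 674.1] w 85.2 t 6.55
R in stage [[0.028, 0.79, 0.613], [1.0, -0.026, -0.013], [0.005, 0.613, -0.79]] F stage [ 0.7  0.8 -0. ]
[-0.0514 -0.0203  0.0144] [-0.3535 -0.4716 -0.1227]
```

```bash
python3 -m handwheel '[100,-0.35,-0.47,-0.12,-7,100,-0.35,-0.47,-0.12,-14,100,-0.35,-0.47,-0.12,-21,100,-0.35,-0.47,-0.12,-28,100,-0.35,-0.47,-0.12,-35]'; python3 -c "
from h import *
info();print(go([500,-170,480]))"
```

```text
clock: 6.97
tcp_pos: [374.2, 244.7, 627.0]
orientation: [[-0.967, -0.131, 0.218], [0.018, 0.821, 0.571], [-0.254, 0.556, -0.791]]
contact_force: [0.9, 0.1, -0.1]
gripper_width: 85.4
q [-2.5 -7.3 14.  97.6 35.5 -1.7] tcp [374.2 244.7 627. ] stage tcp [143.4 305.9 627. ] w 85.4 t 6.97
R in stage [[-0.31, 0.728, 0.611], [0.916, 0.4, -0.012], [-0.254, 0.556, -0.791]] F stage [ 0.4 -0.8 -0.1]
[-0.0918 -0.4385 -0.0932]
```

```bash
python3 -m handwheel '[100,-0.09,-0.44,-0.09,-7,100,-0.09,-0.44,-0.09,-14,100,-0.09,-0.44,-0.09,-21,100,-0.09,-0.44,-0.09,-28,100,-0.09,-0.44,-0.09,-35]'>/dev/null; python3 -c "
from h import *
info();print(go([500,-170,480]))"
```

```text
q [-24.2  -1.2  11.9 105.6  37.5 -54.2] tcp [416.  109.6 576.9] stage tcp [ 30.3 220.9 576.9] w 85.6 t 7.38
R in stage [[-0.595, 0.523, 0.61], [0.653, 0.757, -0.012], [-0.468, 0.391, -0.792]] F stage [ 0.1 -0.1  0.7]
[ 0.0717 -0.2921 -0.0643]
```

```bash
python3 -m handwheel '[100,0.07,-0.29,-0.065,-7,100,0.07,-0.29,-0.065,-14,100,0.07,-0.29,-0.065,-21,100,0.07,-0.29,-0.065,-28,100,0.07,-0.29,-0.065,-35]'>/dev/null; python3 -c "
from h import *
info();print(go([500,-170,480]),go([554,-155,200]))"
```

```text
q [ -40.8   12.8   18.2  110.    35.  -106.7] tcp [467.2 -61.1 518.4] stage tcp [-113.   115.1  518.4] w 85.6 t 7.8
R in stage [[-0.782, 0.127, 0.61], [0.151, 0.988, -0.012], [-0.604, 0.083, -0.792]] F stage [ 0.5 -1.8  1.1]
[ 0.0845 -0.0817 -0.0245] [ 0.2215 -0.146   0.2177]
```

```bash
python3 -m handwheel '[100,0.22,-0.146,0.217,-4,100,0.22,-0.146,0.217,-8.7,100,0.22,-0.146,0.217,-8.7,100,0.22,-0.146,0.217,-8.7,100,0.22,-0.146,0.217,-8.7]'>/dev/null; python3 -c "
from h import *
info();print(go([554,-155,200]))"
```

```text
q [ -41.6   21.3    1.    85.    34.8 -116.1] tcp [ 519.5 -116.8  323.4] stage tcp [-147.7   47.   323.4] w 85.6 t 8.22
R in stage [[-0.793, 0.012, 0.61], [0.006, 1.0, -0.012], [-0.61, -0.006, -0.793]] F stage [ 0.6 -1.3  0.1]
[ 0.0942 -0.045   0.0835]
```

```bash
python3 -m handwheel '[100,0.094,-0.045,0.083,0,100,0.094,-0.045,0.083,0,100,0.094,-0.045,0.083,0,100,0.094,-0.045,0.083,0,100,0.094,-0.045,0.083,0]'>/dev/null; python3 - <<'E'
from h import *
info()
S=sfr();s=robot.read_state();R=S.T@s["orientation"]
g=np.array([-80,0,60.])  # grasp pt stage
t=g+R[:,2]*19
w=S@t+[ST[0],ST[1],0]
print("tcp goal stage",t,"pre 60 back",go(w-s["orientation"][:,2]*60),"final",go(w))
a=robot.snapshot("scene")["color"];b=robot.snapshot("top")["color"]
cv2.imwrite("pics/p1.png",cv2.resize(np.hstack([a[150:350,130:330],b[90:290,230:430]]),(800,400),interpolation=cv2.INTER_CUBIC))
E
```

```text
q [ -42.2   31.2   -2.2   72.5   34.6 -116.7] tcp [ 553.  -153.9  200.3] stage tcp [-171.4    3.   200.3] w 85.3 t 8.63
R in stage [[-0.791, 0.012, 0.611], [0.009, 1.0, -0.008], [-0.611, -0.001, -0.791]] F stage [-0.5 -0.8  0.4]
tcp goal stage [-68.38631352  -0.1492879   44.96337806] pre 60 back [ 0.0134 -0.0018  0.126 ] final [ 0.0134 -0.0018  0.186 ]
```

View pics/p1.png

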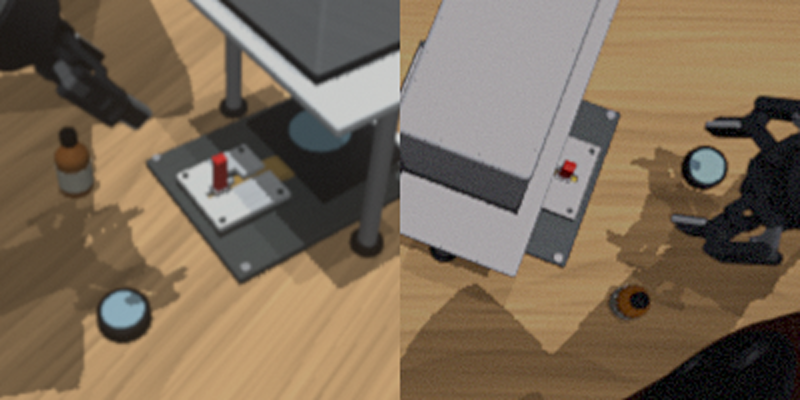

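```bash
python3 -m handwheel '[60,0.0134,-0.0018,0.04,0,60,0.0134,-0.0018,0.08,0,60,0.0134,-0.0018,0.12,0,60,0.0134,-0.0018,0.136,0,60,0.0134,-0.0018,0.136,0]' 20 >/dev/null; python3 - <<'E'
from h import *
info()
S=sfr();s=robot.read_state();R=S.T@s["orientation"]
t=np.array([-80,0,60.])+R[:,2]*19
print(go(S@t+[ST[0],ST[1],0]))
o=[]
for n,(r,c) in dict(scene=(190,195),top=(135,280)).items():
    d=robot.snapshot(n);C=cam(d);im=d["color"].copy()
    im=cv2.resize(im[r:r+80,c:c+80],(480,480),interpolation=cv2.INTER_CUBIC)
    for p in proj(C,[s["tcp_pos"],s["tcp_pos"]+s["orientation"][:,2]*50]):
        cv2.circle(im,tuple(int(v) for v in ((p-[c,r]+.5)*6-.5)),4,(0,255,0),1)
    o.append(im)
cv2.imwrite("pics/p2.png",cv2.resize(np.hstack(o),(800,400)))
E
```

```text
q [ -35.    35.7  -13.2   52.    36.2 -108.5] tcp [580.9 -84.5  86.9] stage tcp [-96.6   0.2  86.9] w 50.8 t 9.15
R in stage [[-0.792, 0.009, 0.61], [0.004, 1.0, -0.009], [-0.61, -0.004, -0.792]] F stage [-1.   0.1  0.7]
[0.0032 0.0001 0.0504]
```

View pics/p2.png

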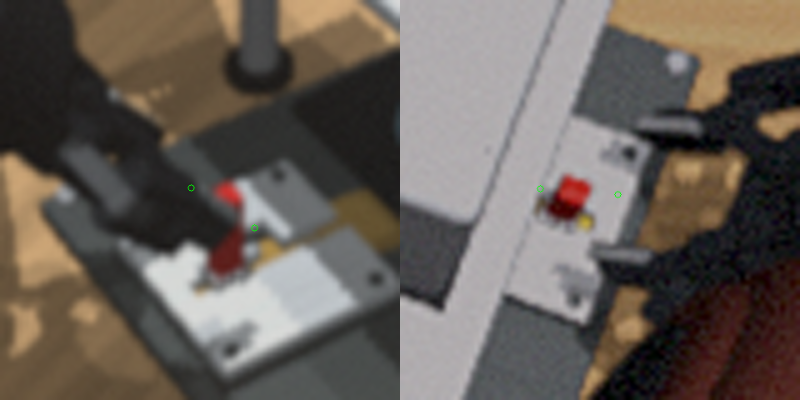

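```bash
python3 -m handwheel '[60,0.003,0,0.025,0,60,0.003,0,0.05,0,60,0.003,0,0.05,0]' 20 ; python3 -c "
from h import *
info()"; python3 -m handwheel '[0,0,0,0,0,0,0,0,0,0,0,0,0,0,0,0,0,0,0,0,0,0,0,0,0]' 20 ; python3 -c "
from h import *
info()"
```

```text
clock: 9.5
tcp_pos: [591.6, -60.4, 45.3]
orientation: [[-0.273, -0.937, 0.217], [-0.744, 0.348, 0.57], [-0.61, -0.006, -0.793]]
contact_force: [-0.9, 1.0, -0.1]
gripper_width: 51.4
q [ -32.4   38.3  -15.9   44.6   36.7 -105.1] tcp [591.6 -60.4  45.3] stage tcp [-70.3  -1.7  45.3] w 51.4 t 9.5
R in stage [[-0.793, 0.011, 0.61], [0.005, 1.0, -0.011], [-0.61, -0.006, -0.793]] F stage [ 0.7  1.2 -0.1]
clock: 9.92
tcp_pos: [589.8, -61.1, 47.1]
orientation: [[-0.276, -0.937, 0.215], [-0.743, 0.35, 0.571], [-0.61, -0.003, -0.792]]
contact_force: [-15.0, 0.1, 14.5]
gripper_width: 11.9
q [ -32.6   38.2  -15.9   45.    36.7 -105.2] tcp [589.8 -61.1  47.1] stage tcp [-71.6  -0.3  47.1] w 11.9 t 9.92
R in stage [[-0.792, 0.013, 0.61], [0.008, 1.0, -0.01], [-0.61, -0.003, -0.792]] F stage [-5.  14.1 14.5]
```

```bash
python3 -m handwheel '[0,-0.0003,0.0018,-0.002,0,0,-0.0003,0.0018,-0.002,0,0,-0.0003,0.0018,-0.002,0]' 30 ; python3 -c "
from h import *
info()"
```

```text
clock: 10.17
tcp_pos: [588.9, -61.7, 47.5]
orientation: [[-0.274, -0.937, 0.216], [-0.744, 0.349, 0.57], [-0.609, -0.005, -0.793]]
contact_force: [-3.2, 1.9, -3.6]
gripper_width: 11.7
q [ -32.7   38.   -16.1   44.9   36.6 -105.4] tcp [588.9 -61.7  47.5] stage tcp [-72.4   0.3  47.5] w 11.7 t 10.17
R in stage [[-0.793, 0.012, 0.609], [0.006, 1.0, -0.011], [-0.609, -0.005, -0.793]] F stage [ 0.8  3.6 -3.6]
```

```bash
python3 -m handwheel '[0,-0.004,0,0.003,0,0,-0.0079,0,0.0061,0,0,-0.0119,0,0.0091,0,0,-0.0143,0.0,0.011,0,0,-0.0143,0,0.011,0]' 30 >/dev/null; python3 -c "
from h import *
info()"
```

```text
q [ -30.9   37.6  -16.8   43.3   36.7 -103.1] tcp [595.  -45.5  47.4] stage tcp [-55.2   0.1  47.4] w 11.5 t 10.58
R in stage [[-0.794, 0.012, 0.608], [0.007, 1.0, -0.011], [-0.608, -0.005, -0.794]] F stage [-6.9  6.5  0.8]
```

```bash
python3 -m handwheel '[0,-0.0024,0.0018,0.0018,0,0,-0.0024,0.0018,0.0018,0]' 30 >/dev/null; python3 -c "
from h import *
info()"; python3 -m handwheel '[0,-0.0008,0.001,0.0006,0,0,-0.0008,0.001,0.0006,0]' 30 >/dev/null; python3 -c "
from h import *
info()"
```

```text
q [ -30.7   37.4  -17.1   42.7   36.8 -102.8] tcp [595.5 -43.   47.5] stage tcp [-52.6   0.4  47.5] w 11.4 t 10.75
R in stage [[-0.795, 0.012, 0.607], [0.005, 1.0, -0.014], [-0.607, -0.008, -0.795]] F stage [-6.8  2.2 -3. ]
q [ -30.6   37.3  -17.3   42.6   36.8 -102.7] tcp [595.4 -42.4  47.5] stage tcp [-52.1   0.8  47.5] w 11.2 t 10.92
R in stage [[-0.795, 0.013, 0.607], [0.005, 1.0, -0.015], [-0.607, -0.009, -0.795]] F stage [-9.4 -1.3 -3.2]
```

```bash
python3 -m handwheel '[0,-0.0008,0.0015,0.0006,0,0,-0.0008,0.0015,0.0006,0,0,-0.0008,0.0015,0.0006,0]' 30 >/dev/null; python3 -c "
from h import *
info()"; python3 -m handwheel '[0,-0.0008,0,0.0006,0,0,-0.0008,0,0.0006,0]' 30 >/dev/null; python3 -c "
from h import *
info()"
```

```text
q [ -30.6   37.2  -17.5   42.4   36.8 -102.6] tcp [594.5 -41.2  47.5] stage tcp [-51.3   1.9  47.5] w 11.3 t 11.17
R in stage [[-0.795, 0.013, 0.606], [0.005, 1.0, -0.015], [-0.607, -0.009, -0.795]] F stage [-10.1  -1.3  -3.2]
q [ -30.5   37.2  -17.6   42.3   36.8 -102.5] tcp [594.9 -40.3  47.5] stage tcp [-50.4   1.9  47.5] w 11.3 t 11.33
R in stage [[-0.795, 0.013, 0.606], [0.005, 1.0, -0.015], [-0.606, -0.009, -0.795]] F stage [-10.2  -0.8  -4.1]
```

```bash
python3 -m handwheel '[0,0,0.002,0,0,0,0,0.002,0,0,0,0,0.002,0,0]' 30 >/dev/null; python3 -c "
from h import *
info()"
```

```text
q [ -30.5   37.1  -17.8   42.    36.8 -102.5] tcp [594.4 -40.3  47.5] stage tcp [-50.5   2.3  47.5] w 11.7 t 11.58
R in stage [[-0.795, 0.013, 0.606], [0.003, 1.0, -0.017], [-0.606, -0.012, -0.795]] F stage [-6.8 -8.8 -9.4]
```

```bash
python3 -m handwheel '[0,-0.0008,0,0.0006,0,0,-0.0008,0,0.0006,0]' 30 >/dev/null; python3 -c "
from h import *
info()"|cut -c1-130,200-; python3 -m handwheel '[0,-0.0008,0,0.0006,0,0,-0.0008,0,0.0006,0]' 30 >/dev/null; python3 -c "
from h import *
info()"
```

```text
q [ -30.4   37.   -17.8   41.9   36.7 -102.4] tcp [594.7 -39.9  47.5] stage tcp [-50.    2.3  47.5] w 11.1 t 11.75
R in stage [[-0.796, 0.013, 0.605], [0.003, 1.0, -0.017], [-0.605, -0.012, -0.796]] F stage [-10.5  -7.4  -7. ]
q [ -30.3   37.   -17.9   41.8   36.7 -102.3] tcp [594.9 -39.   47.5] stage tcp [-49.    2.4  47.5] w 11.1 t 11.92
R in stage [[-0.796, 0.013, 0.605], [0.004, 1.0, -0.017], [-0.605, -0.012, -0.796]] F stage [-11.9  -6.6  -6.5]
```

```bash
python3 -m handwheel '[0,-0.0008,0,0.0006,0,0,-0.0008,0,0.0006,0]' 30 >/dev/null; python3 -c "
from h import *
info()"
```

```text
q [ -30.2   37.   -18.    41.8   36.8 -102.2] tcp [594.5 -37.4  47.5] stage tcp [-47.7   3.3  47.5] w 11.5 t 12.08
R in stage [[-0.795, 0.013, 0.606], [0.005, 1.0, -0.016], [-0.606, -0.01, -0.795]] F stage [-12.   -0.7  -3.8]
```

```bash
python3 -m handwheel '[0,-0.0008,0.001,0.0006,0,0,-0.0012,0.003,0.0009,0,0,-0.0012,0.003,0.0009,0]' 30 >/dev/null; python3 -c "
from h import *
info()"
```

```text
q [ -30.1   36.7  -18.5   41.5   36.8 -102. ] tcp [591.7 -34.5  47.5] stage tcp [-46.    6.9  47.5] w 11.3 t 12.33
R in stage [[-0.795, 0.013, 0.606], [0.005, 1.0, -0.015], [-0.606, -0.009, -0.795]] F stage [-10.4  -1.9  -2.9]
```

```bash
python3 -m handwheel '[0,0,0.002,0,0,0,0,0.004,0,0,0,0,0.006,0,0,0,0,0.0075,0,0,0,0,0.0075,0,0]' 30 >/dev/null; python3 -c "
from h import *
info()"
```

```text
q [ -30.2   36.2  -19.8   40.9   36.8 -102.2] tcp [584.8 -32.1  47.5] stage tcp [-46.   14.2  47.5] w 11.4 t 12.75
R in stage [[-0.795, 0.013, 0.606], [0.005, 1.0, -0.015], [-0.606, -0.01, -0.795]] F stage [-10.3  -1.3  -3.6]
```

```bash
python3 -m handwheel '[0,0.0016,0,-0.0012,0,0,0.0032,0,-0.0024,0,0,0.0032,0,-0.0024,0]' 30 >/dev/null; python3 -c "
from h import *
info()"; python3 -m handwheel '[0,0.0012,0,-0.0009,0,0,0.0024,0,-0.0018,0,0,0.0024,0,-0.0018,0]' 30 >/dev/null; python3 -c "
from h import *
info()"
```

```text
q [ -30.6   36.3  -19.6   41.3   36.8 -102.7] tcp [583.5 -35.4  47.5] stage tcp [-49.5  14.3  47.5] w 11.5 t 13.0
R in stage [[-0.795, 0.013, 0.607], [0.005, 1.0, -0.015], [-0.607, -0.009, -0.795]] F stage [-8.5 -2.2 -3.8]
q [ -30.9   36.3  -19.5   41.6   36.8 -103.1] tcp [582.5 -38.   47.5] stage tcp [-52.3  14.3  47.5] w 11.3 t 13.25
R in stage [[-0.794, 0.013, 0.607], [0.004, 1.0, -0.015], [-0.607, -0.009, -0.794]] F stage [-6.9 -2.  -4.6]
```

```bash
python3 -m handwheel '[0,0.0012,0,-0.0009,0,0,0.0012,0,-0.0009,0,0,0.0012,0,-0.0009,0]' 30 >/dev/null; python3 -c "
from h import *
info()"; python3 -m handwheel '[0,0.0008,0,-0.0006,0,0,0.0008,0,-0.0006,0]' 30 >/dev/null; python3 -c "
from h import *
info()"
```

```text
q [ -31.    36.4  -19.5   41.7   36.8 -103.3] tcp [582.1 -38.6  47.5] stage tcp [-53.   14.5  47.5] w 11.5 t 13.5
R in stage [[-0.794, 0.012, 0.608], [0.004, 1.0, -0.015], [-0.608, -0.009, -0.794]] F stage [-3.1 -3.9 -5. ]
q [ -31.1   36.4  -19.5   41.7   36.9 -103.4] tcp [581.9 -38.7  47.5] stage tcp [-53.2  14.7  47.5] w 11.5 t 13.67
R in stage [[-0.793, 0.011, 0.609], [0.003, 1.0, -0.014], [-0.61, -0.009, -0.793]] F stage [ 1.8 -6.1 -7.7]
```

```bash
python3 -m handwheel '[0,0,-0.001,0,0,0,0,-0.002,0,0,0,0,-0.003,0,0,0,0,-0.003,0,0]' 30 >/dev/null; python3 -c "
from h import *
info()"
```

```text
q [ -31.    36.6  -19.    42.1   36.9 -103.3] tcp [583.6 -39.2  47.4] stage tcp [-53.1  13.   47.4] w 11.4 t 14.0
R in stage [[-0.793, 0.011, 0.609], [0.005, 1.0, -0.012], [-0.61, -0.007, -0.793]] F stage [-2.  -0.3  0.2]
```

```bash
python3 -m handwheel '[0,0,-0.001,0,0,0,0,-0.001,0,0,0,0,-0.001,0,0]' 30 >/dev/null; python3 -c "
from h import *
info()"
```

```text
q [ -31.    36.7  -18.9   42.1   36.9 -103.3] tcp [584.6 -39.4  47.4] stage tcp [-53.   11.9  47.4] w 11.5 t 14.25
R in stage [[-0.793, 0.011, 0.61], [0.005, 1.0, -0.012], [-0.61, -0.007, -0.793]] F stage [-4.8  0.8  2.7]
```

```bash
python3 -m handwheel '[0,0,-0.0008,0,0,0,0,-0.0008,0,0,0,0,-0.0008,0,0]' 30 >/dev/null; python3 -c "
from h import *
info()"
```

```text
q [ -31.    36.7  -18.8   42.2   36.9 -103.3] tcp [584.7 -39.4  47.4] stage tcp [-52.9  11.8  47.4] w 11.4 t 14.5
R in stage [[-0.793, 0.011, 0.61], [0.006, 1.0, -0.011], [-0.61, -0.006, -0.793]] F stage [-5.6  1.7  5.8]
```

```bash
python3 -m handwheel '[14,0.0004,0.0003,-0.0003,0,20,0.0004,0.0003,-0.0003,0,30,0.0004,0.0003,-0.0003,0,50,0.0004,0.0003,-0.0003,0,50,0.0004,0.0003,-0.0003,0]' 30 >/dev/null; python3 - <<'E'
from h import *
info()
o=[]
for n,(r,c) in dict(scene=(190,195),top=(135,280)).items():
    im=robot.snapshot(n)["color"]
    o.append(cv2.resize(im[r:r+80,c:c+80],(400,400),interpolation=cv2.INTER_CUBIC))
cv2.imwrite("pics/p3.png",np.hstack(o))
E
```

```text
q [ -31.    36.8  -18.8   42.2   36.9 -103.4] tcp [584.4 -39.5  47. ] stage tcp [-53.1  12.1  47. ] w 42.6 t 14.92
R in stage [[-0.792, 0.011, 0.61], [0.005, 1.0, -0.011], [-0.61, -0.006, -0.792]] F stage [-0.6  0.8  1. ]
```

View pics/p3.png

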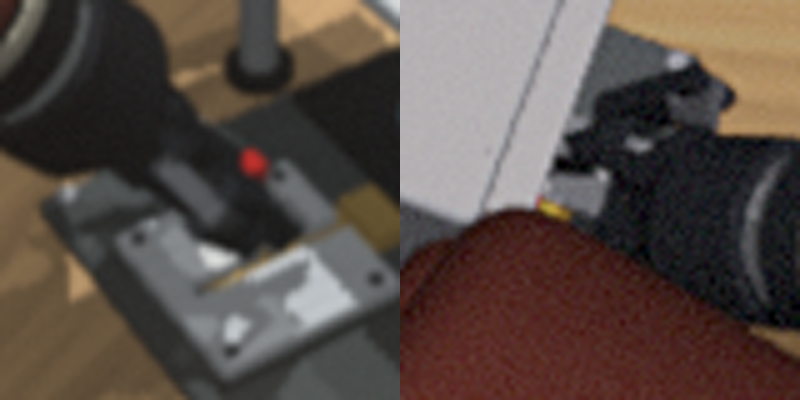

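The jaws are open and clear, and the handle's red top is still held aside at scene crop (253,163). I'll back straight out along the tool axis.

```bash
python3 -m handwheel '[50,0,0,-0.03,0,50,0,0,-0.07,0,50,0,0,-0.11,0,50,0,0,-0.15,0,50,0,0,-0.15,0]'  >/dev/null;  python3 -m handwheel '[50,0,0,-0.04,0,50,0,0,-0.08,0,50,0,0,-0.08,0]'  >/dev/null; python3 - <<'E'
from h import *
info()
o=[]
for n,(r,c) in dict(scene=(190,195),top=(135,280)).items():
    d=robot.snapshot(n);im=d["color"]
    im=cv2.resize(im[r:r+80,c:c+80],(400,400),interpolation=cv2.INTER_CUBIC)
    p=proj(cam(d),stage(ST,[(-80+19.2,11.5,76)]))[0];cv2.circle(im,tuple(int(v) for v in ((p-[c,r]+.5)*5-.5)),4,(0,255,0),1)
    o.append(im)
    if n=="scene": cv2.imwrite("pics/full.png",d["color"])
f=robot.snapshot("scene")["color"];f2=robot.snapshot("top")["color"]
cv2.imwrite("pics/p4.png",np.vstack([cv2.resize(np.hstack([f,f2]),(800,300))[:, :],np.zeros((1,800,3),np.uint8)]))
cv2.imwrite("pics/p4.png",np.vstack([cv2.resize(np.hstack(o),(600,300)),cv2.resize(np.hstack([f,f2]),(600,225))]))
E
```

```text
q [-4.490e+01  2.940e+01  1.000e-01  7.760e+01  3.390e+01 -1.198e+02] tcp [ 535.4 -175.2  234.2] stage tcp [-197.4   12.3  234.2] w 42.8 t 15.68
R in stage [[-0.794, 0.014, 0.607], [0.003, 1.0, -0.019], [-0.608, -0.013, -0.794]] F stage [-1.3 -0.4  0.4]
```

View pics/p4.png

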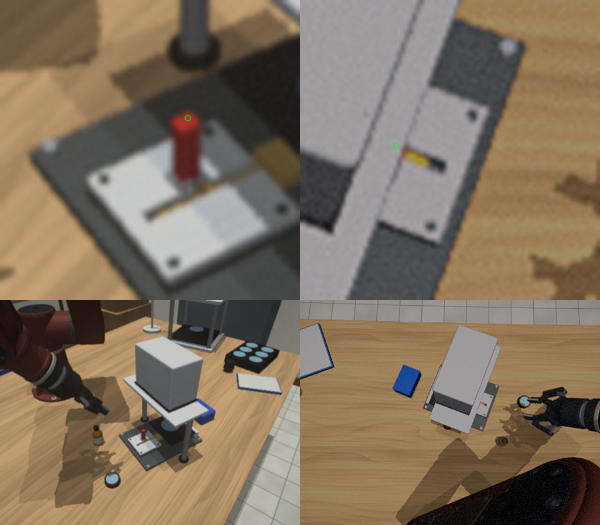

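```bash
python3 -c "
from h import *
robot.close_job();info()"
```

```text
the job is handed in; nothing more can be done
the job is handed in; nothing more can be done
```

The red handle is hooked in its notch and holds there on its own. I handed the job in at about 16 s with the arm clear of everything.

- **Tilt:** The move rows can't tilt the tool. I leaned it back about 38° by commanding poses past the arm's reach over free space, then carried that tilt to the stage.
- **Push and notch:** I gripped the handle and pushed it along the slot, then held it lightly against the left edge. It dropped into the notch at about 24–25 mm of travel. I moved it about 13 mm aside and let it back behind the lip, where it stopped at about 19 mm of travel.
- **Checks before and after release:** While still gripped, the handle was blocked both backwards and to the right. After release and retreat, the scene picture shows its red top on the predicted hooked spot, about 19 mm in and 11.5 mm aside. The spare lens, dropper bottle and box of wipes look unmoved.
- **Forces:** The largest contact force I read was about 21 N, when the jaws first closed slightly off centre.
- **Not checked directly:** I did not measure the plate's level. I infer it from the 19 mm of travel, since the wedge holds the plate level from 16 mm. In the top picture the bridge deck hides the handle, so only the scene camera confirms where it ended up.

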